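# Turn the powder canister's bayonet lid tight

## Task

The lid of the powder canister is lying loose, its lugs resting on top of the collar. Turn it clockwise by its side grips until it drops through the gaps in the collar, then keep turning the same way until the ramps have drawn it down snugly tight on its rubber seal; stop when it is firm, without forcing it so that the seal is squashed. Take the hand away and leave the bell, tin, carrom men and striker where they are.

Things in the scene. Friction and masses are not known exactly. Their poses are not given: they have to be found in the camera images.
- canister: Aluminium powder canister, 140 mm across, 148 mm tall to its rim, its foot screwed to the shelf so it never moves; origin at the centre of its underside, z up. Round its 104 mm neck a steel collar has three gaps, 30 deg wide, at 90, 210 and 330 deg (counter-clockwise from its x axis). Under it, clockwise from each gap, runs a ramp that falls 6.2 mm per rad, to a stop 100 deg on. A soft rubber seal lies on the rim.
- lid_center (a point): On the axis of the round steel lid (skirt 140 mm across, 48 mm tall, 0.34-0.53 kg, loose), at the grips' mid height: 36 mm above the skirt's lower edge, 12 mm below the lid's flat top. x axis runs through grip_a. The 3 lugs inside the skirt lie at 90, 210 and 330 deg from it; at the start they rest on the collar, 0.4-1.2 rad counter-clockwise of the gaps.
- grip_a (a point): Centre of one of two like wooden grips that stick out level from opposite sides of the lid: each 34 mm long outwards (78 to 112 mm from the lid's axis), 22 wide, 18 mm tall; this point is 95 mm from the axis. Below the grips there is free space down to the shelf (foot disc 88 mm in radius).
- grip_b (a point): Centre of the other grip, opposite grip_a, 95 mm from the lid's axis.
- lid: The lid again; origin at the centre of its skirt's lower edge. Turned clockwise it drops 12-17 mm at the gaps, then goes round freely (under 4 N at a grip) until the ramps bite, about 0.5-1.1 rad past mid-gap: the seal may be new or worn. Then it stiffens steadily, 1.5 to 3 N at a grip per 0.1 rad. A push of about 10 N (8-12) at a grip is snugly tight; beyond 15 N the seal is squashed. It stays where it is left.
- bell: Chrome push button bell on a round black base, 86 mm across, 56 mm tall, loose; origin at the centre of its underside. To be left alone.
- coin_tin: Green enamel coin tin, round, 93 mm across, 86 mm tall, loose; origin at the centre of its underside. To be left alone.
- man3: The top one of a stack of four natural wood carrom men, each 32 mm across and 9 mm thick, loose; origin at the centre of its underside. To be left alone.
- striker: Amber carrom striker, a disc 41 mm across and 10 mm thick, loose, lying flat; origin at the centre of its underside. To be left alone.
Things that resemble listed ones, but are neither listed nor needed, are in the scene too. Of the things like the lid, leave any that is purple or yellow; of the rest the larger one is meant.

How it is judged:
By the outcome, as a careful person would: the job done as asked, in the order asked, and still so for the second after the job is handed in, with the robot touching nothing.
It also fails if it takes over 61 s, if anything falls off the work surface, if the arm or the gripper's body presses on something with over 40 N, if the wrist force passes 120 N, or if a joint passes its speed limit or range.

## Robot

A 6-joint arm with a two-finger parallel gripper is mounted at the origin on the work surface. World frame = base frame: x ahead of the robot, y to its left, z up, the work surface at z = 0. Lengths are in m, angles in degrees, forces in N, time in s.
With the tool pointing down it reaches from about 0.325 to 0.85 m from the base axis. Payload 15.5 kg.
Tool frame: the origin (TCP) lies at the very end of the fingers, on their centre line; the grasp point (between the pads) lies 19 mm behind it; z points along the fingers, y is the direction in which the jaws open and shut (so a half turn about z gives the same grasp; the last joint's range is limited). The gripper opens to 91 mm and grips with 3 to 60 N. Pads are 32 mm wide; open, the fingers measure 118 mm over their backs; the gripper's body (76 mm by 178 mm) begins 60 mm behind the grasp point.
Start: joints at [-81.389, 28.281, 77.091, -0, 74.628, -5.472], TCP at [0.152, -0.606, 0.214] pointing down, gripper open.
Joint ranges: [-166.48, 166.48], [-47.26, 123.95], [12.59, 153.08], [-70.14, 250.14], [6.76, 159.57], [-176.63, 176.63]. Speed limits (degrees/s): [108.29, 108.29, 147.25, 172.46, 172.46, 172.46].

## Interface

Orientations are given as [roll, pitch, yaw] about the fixed x, y, z axes, in that order (R = Rz(yaw) Ry(pitch) Rx(roll)).
In Python, from plant import manip gives the robot as it stands.
- The arm moves only by the tool step_arm, never from a script. Its argument "targets" is a list of rows, each a list of 7 numbers: the shift along the tool's x, y, z in cm, then the turn, a rotation vector about the tool's x, y, z in rad, then the gripper command: -1 is shut, 1 is fully open, values between are in proportion. A call has 1 to 5 rows; each row shifts and turns the commanded pose from where the row before left it, along the tool's axes as they then stand; what a row does not reach is not made up. A row lasts 1/10 s, in which the tool goes at most 50 mm and 8.59 degrees, less where a joint would pass 70% of its speed; a pose out of reach is approached as far as the arm can. A call is refused whole if a number of a shift passes 5 or a number of a turn 0.15, either way. A call with a gripper value outside its range is refused whole. The fingers move at their own pace and stop on an object; the grip force is fixed at half the most. Time passes only in rows, so rows that do not move let the fingers close. It gives the time, the measured TCP pose, the force and the opening at its end, in the units of the state.
- manip.observe(): the state, without advancing time (a new reading comes with each control period).
- manip.snapshot(name): name is "side" or "top"; returns (picture, depth): 384x512x3 uint8, red, green, blue; 384x512 float32, m along the optical axis (not along the pixel's ray), 0 where there is no reading.
- manip.camera_model(name): a dict with "mtx" (3x3 intrinsics, pixels), "extrinsics" (4x4, takes a point from world to camera coordinates). Camera axes: x right, y down, z forward; pixel columns grow to the right and rows downward; lengths in m; the calibration is good to about 2 mm. A picture is of the moment at which its call begins. camera_model takes no time and is no camera call.
- manip.finish_job(): hands the job in, once; it reports no verdict.
The state is a dict: "time": time; "qpos": joint angles; "joint_vel": joint speeds; "joint_torque": joint torques, N m; "tool_pos": TCP position; "tool_rot": TCP orientation; "force": force on the tool from outside, world axes, zero at the start; "wrist_torque": the same for the moment, N m; "finger_gap": finger opening in m.
Only numpy, scipy, OpenCV 4.12 (cv2) and the standard library are available. Lean on these libraries where they do the work, as an engineer would, in place of code of your own. Each camera call takes 0.05 s, during which the arm holds its last target.

## Working session

There is one attempt and no reset: what is moved stays moved. The work goes in short steps, Python scripts to look and compute and a tool call to move; the robot and the scene stay as the last step left them, time stands still between calls to the robot, and variables do not carry over. Pictures are saved under pics/ and viewed, and the job is handed in when it is done.

Besides the shell and the picture viewer there is one more tool, called after "Request:" by a JSON object that holds its "op" and its "data", one argument or row to a line. step_arm: Moves the arm, as the interface text tells. Its arguments: {"type":"object","properties":{"targets":{"type":"array"}},"required":["targets"]}

```bash
ls; mkdir -p pics; cat > h.py <<'E'
import numpy as np, cv2
from plant import manip
def snap(n,tag):
    p,d=manip.snapshot(n); cv2.imwrite(f'pics/{tag}.png',p[:,:,::-1]); np.savez(f'pics/{tag}.npz',p=p,d=d); return p,d
def cam(n):
    c=manip.camera_model(n); return np.array(c['mtx']),np.array(c['extrinsics'])
def pt(n,u,v,d):
    K,E=cam(n); c=np.linalg.inv(K)@[u,v,1]*d; return E[:3,:3].T@(c-E[:3,3])
def plane(n,u,v,z):
    K,E=cam(n); r=E[:3,:3].T@(np.linalg.inv(K)@[u,v,1]); o=-E[:3,:3].T@E[:3,3]; return o+r*(z-o[2])/r[2]
def proj(n,P):
    K,E=cam(n); c=E[:3,:3]@np.array(P)+E[:3,3]; q=K@c; return q[:2]/q[2]
E
python3 - <<'E'
from h import *
snap('top','top0');snap('side','side0')
for n in('top','side'):
    K,Ex=cam(n);print(n,K.round(1).tolist(),Ex.round(3).tolist())
print(manip.observe())
E
```

```text
pics
top [[359.4, 0.0, 261.6], [0.0, 359.4, 186.4], [0.0, 0.0, 1.0]] [[-0.2, -0.98, 0.003, 0.151], [-0.958, 0.195, -0.209, 0.614], [0.204, -0.045, -0.978, 0.743], [0.0, 0.0, 0.0, 1.0]]
side [[415.9, 0.0, 255.3], [0.0, 415.9, 189.7], [0.0, 0.0, 1.0]] [[-0.704, -0.71, -0.008, 0.44], [-0.366, 0.373, -0.853, 0.313], [0.608, -0.598, -0.522, 0.803], [0.0, 0.0, 0.0, 1.0]]
{'time': 0.1, 'qpos': array([-8.13898020e+01,  2.83105446e+01,  7.71225934e+01,  1.06276183e-04,
        7.46302292e+01, -5.47269590e+00]), 'joint_vel': array([-0.1013957 , -0.10280692,  0.00060685,  0.12939469, -0.01171519,
       -0.10078194]), 'joint_torque': array([ 4.53487291e-04, -8.80246210e+01, -3.82542479e+01,  7.06303306e-02,
        4.82687680e-02, -2.65047726e-05]), 'tool_pos': array([ 0.15202045, -0.60587607,  0.2134122 ]), 'tool_rot': array([-1.79936931e+02, -6.14539616e-03,  1.40828623e+01]), 'force': array([-0.45281635, -0.2480915 ,  0.68787339]), 'wrist_torque': array([-0.05307279,  0.00186328,  0.03578222]), 'finger_gap': 0.09107183206467812}
```

View pics/top0.png

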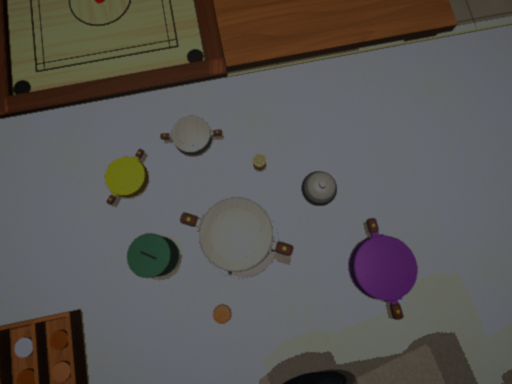

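View pics/side0.png

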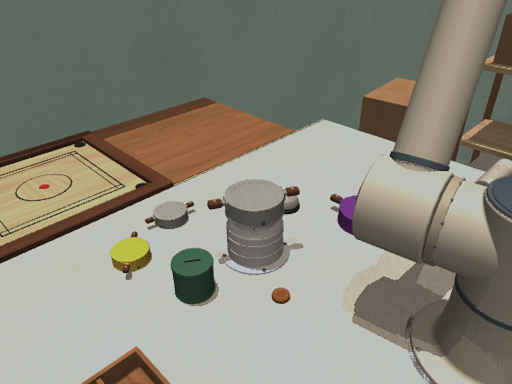

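Candidates for the lid in top0: large silver at (236,234), small silver at (191,134), yellow at (126,176) and purple at (385,268). With purple and yellow excluded, the larger silver one sits on the canister and is the one meant. Next I confirm it in a crop and measure.

```bash
python3 - <<'E'
from h import *
z=np.load('pics/top0.npz');p,d=z['p'],z['d']
c=p[95:295,100:310,::-1]; cv2.imwrite('pics/crop0.png',cv2.resize(c,None,fx=2.8,fy=2.8,interpolation=cv2.INTER_CUBIC))
hsv=cv2.cvtColor(p,cv2.COLOR_RGB2HSV)
# world cloud
K,E=cam('top');v,u=np.mgrid[:384,:512];r=np.stack([(u-K[0,2])/K[0,0],(v-K[1,2])/K[1,1],np.ones(u.shape)],-1)*d[...,None]
W=(r-E[:3,3])@E[:3,:3]
zz=W[...,2]
print('table z',zz[330,150],'lid z',zz[234,236],'grips',W[219,189],W[249,284],'small',W[134,191])
top=zz[234,236]
m=((abs(zz-top)<.006)&(np.hypot(u-236,v-234)<60)).astype(np.uint8)
cs=max(cv2.findContours(m,0,2)[0],key=cv2.contourArea)
P=np.array([plane('top',*q[0],top)[:2] for q in cs]);(cc,rr)=cv2.minEnclosingCircle(P.astype(np.float32));print('lid circ',cc,rr,np.median(np.hypot(*(P-P.mean(0)).T)), 'mean of px',W[m>0].mean(0))
br=((hsv[...,0]<20)&(hsv[...,1]>110)&(zz>.1)&(np.hypot(u-236,v-234)<65)).astype(np.uint8)
n,l,s,ce=cv2.connectedComponentsWithStats(br)
for i in range(1,n):
    if s[i,4]>20:
        mm=l==i; zt=np.median(zz[mm]);print(ce[i],s[i],zt,plane('top',*ce[i],zt),plane('top',*ce[i],top-.003))
E
```

```text
table z 0.0012242238949637333 lid z 0.1779697643357406 grips [0.57446433 0.17806896 0.17158749] [0.48316938 0.01285705 0.17363226] small [0.79757298 0.16410395 0.03542612]
lid circ (0.5319527387619019, 0.09479803591966629) 0.0720820426940918 0.06849126994257644 mean of px [0.52867834 0.09651044 0.17621403]
[188.34862385 219.10091743] [181 214  16  11 109] 0.17154138831485222 [0.57452864 0.17932247 0.17154139] [0.57398663 0.17873003 0.17496976]
[283.66949153 248.46610169] [276 243  16  12 118] 0.17141286997861038 [0.48431177 0.01309633 0.17141287] [0.48421933 0.01334738 0.17496976]
```

View pics/crop0.png

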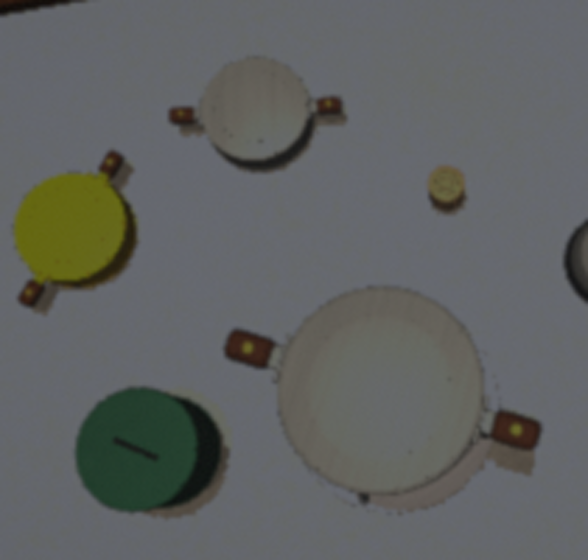

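The crop confirms it: the large silver disc, centre near (380,390) in the crop, with wooden grips at (250,348) and (515,430). The grip centres are 189 mm apart against 190 expected, and the centre is about (0.529, 0.096) with grip mid height about 0.164. I'll cage the near-right grip at (0.484, 0.013) loosely between the jaws, so it can slide down at the drop. First I'll raise and cross over.

Request:
{"op": "step_arm", "data": {
  "targets": [
    [0, 0, -2, 0, 0, 0, 1],
    [0, 0, -2, 0, 0, 0, 1],
    [1.5, -1.6, -2, 0, 0, 0, 1],
    [2.6, -2.9, 0, 0, 0, 0, 1],
    [2.6, -2.9, 0, 0, 0, 0, 1]
  ]
}}

```text
time: 0.6
tool_pos: [0.1993, -0.5173, 0.274]
tool_rot: [180.0, -0.0, 14.0]
force: [0.4, -0.3, 0.1]
finger_gap: 0.0913
```

Request:
{"op": "step_arm", "data": {
  "targets": [
    [2.6, -2.9, 0, 0, 0, 0, 1],
    [2.6, -2.9, 0, 0, 0, 0, 1],
    [2.6, -2.9, 0, 0, 0, 0, 1],
    [2.6, -2.9, 0, 0, 0, 0, 1],
    [2.6, -2.9, 0, 0, 0, 0, 1]
  ]
}}

```text
time: 1.1
tool_pos: [0.2902, -0.3443, 0.2738]
tool_rot: [-180.0, 0.0, 14.1]
force: [0.4, -1.1, 0.5]
finger_gap: 0.091
```

Request:
{"op": "step_arm", "data": {
  "targets": [
    [2.6, -2.9, 0, 0, 0, 0, 1],
    [2.6, -2.9, 0, 0, 0, 0, 1],
    [2.6, -2.9, 0, 0, 0, 0, 1],
    [2.6, -2.9, 0, 0, 0, 0, 1],
    [2.6, -2.9, 0, 0, 0, 0, 1]
  ]
}}

```text
time: 1.6
tool_pos: [0.381, -0.172, 0.2739]
tool_rot: [-180.0, 0.0, 14.1]
force: [0.6, -0.6, -0.2]
finger_gap: 0.091
```

Request:
{"op": "step_arm", "data": {
  "targets": [
    [2.6, -2.9, 0, 0, 0, 0, 1],
    [2.6, -2.9, 0, 0, 0, 0, 1],
    [2.6, -2.9, 0, 0, 0, 0, 1],
    [2.6, -2.9, 0, 0, 0, 0, 1],
    [2.0, -2.4, 0, 0, 0, 0, 1]
  ]
}}

```text
time: 2.1
tool_pos: [0.4675, -0.0057, 0.2738]
tool_rot: [-180.0, 0.0, 14.1]
force: [0.4, -0.4, 0.3]
finger_gap: 0.0912
```

Request:
{"op": "step_arm", "data": {
  "targets": [
    [0, 0, 0, 0, 0, -0.147, 1],
    [0, 0, 0, 0, 0, -0.147, 1],
    [0, 0, 0, 0, 0, -0.147, 1],
    [0, 0, 0, 0, 0, -0.147, 1],
    [0, 0, 0, 0, 0, -0.147, 1]
  ]
}}

```text
time: 2.6
tool_pos: [0.4667, -0.0075, 0.2737]
tool_rot: [-180.0, 0.0, 56.5]
force: [-0.0, -0.1, -0.7]
finger_gap: 0.091
```

Request:
{"op": "step_arm", "data": {
  "targets": [
    [0, 0, 0, 0, 0, -0.147, 1],
    [0, 0, 0, 0, 0, -0.147, 1],
    [0, 0, 0, 0, 0, -0.147, 1],
    [0, 0, 0, 0, 0, -0.147, 1],
    [0, 0, 0, 0, 0, -0.147, 1]
  ]
}}

```text
time: 3.1
tool_pos: [0.4667, -0.0076, 0.2737]
tool_rot: [-180.0, -0.0, 98.7]
force: [0.3, 0.5, -0.7]
finger_gap: 0.091
```

Request:
{"op": "step_arm", "data": {
  "targets": [
    [0, 0, 0, 0, 0, -0.147, 1],
    [0, 0, 0, 0, 0, -0.147, 1],
    [0, 0, 0, 0, 0, -0.147, 1],
    [0, 0, 0, 0, 0, -0.147, 1],
    [0, 0, 0, 0, 0, -0.147, 1]
  ]
}}

```text
time: 3.6
tool_pos: [0.4667, -0.0076, 0.2737]
tool_rot: [-180.0, -0.0, 140.8]
force: [0.5, -0.1, 0.2]
finger_gap: 0.0913
```

Request:
{"op": "step_arm", "data": {
  "targets": [
    [0, 0, 0, 0, 0, -0.147, 1],
    [0, 0, 0, 0, 0, -0.147, 1],
    [0, 0, 0, 0, 0, -0.147, 1],
    [0, 0, 0, 0, 0, -0.147, 1],
    [0, 0, 0, 0, 0, -0.147, 1]
  ]
}}

```text
time: 4.1
tool_pos: [0.4667, -0.0076, 0.2737]
tool_rot: [180.0, -0.0, -177.1]
force: [-0.8, -0.1, 0.5]
finger_gap: 0.0916
```

Request:
{"op": "step_arm", "data": {
  "targets": [
    [0, 0, 0, 0, 0, -0.147, 1],
    [0, 0, 0, 0, 0, -0.147, 1],
    [0, 0, 0, 0, 0, -0.147, 1],
    [0, 0, 0, 0, 0, -0.147, 1],
    [0, 0, 0, 0, 0, -0.147, 1]
  ]
}}

```text
time: 4.6
tool_pos: [0.4667, -0.0076, 0.2737]
tool_rot: [180.0, -0.0, -135.0]
force: [-0.6, 0.1, 1.2]
finger_gap: 0.0911
```

Request:
{"op": "step_arm", "data": {
  "targets": [
    [0, 0, 0, 0, 0, -0.147, 1],
    [0, 0, 0, 0, 0, -0.147, 1],
    [0, 0, 0, 0, 0, 0, 1]
  ]
}}

```text
time: 4.9
tool_pos: [0.4667, -0.0076, 0.2737]
tool_rot: [180.0, -0.0, -118.3]
force: [0.1, 0.3, -0.3]
finger_gap: 0.0913
```

Request:
{"op": "step_arm", "data": {
  "targets": [
    [-2.6, -0.6, 0, 0, 0, 0, 1],
    [0, 0, 3, 0, 0, 0, 1],
    [0, 0, 3, 0, 0, 0, 1],
    [0, 0, 0, 0, 0, 0, 1]
  ]
}}

```text
time: 5.3
tool_pos: [0.4825, 0.0127, 0.211]
tool_rot: [179.7, -0.1, -118.7]
force: [0.2, -0.0, 0.9]
finger_gap: 0.091
```

```bash
python3 - <<'E'
from h import *
snap('side','side1');snap('top','top1')
E
```

```text
(no output)
```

View pics/side1.png

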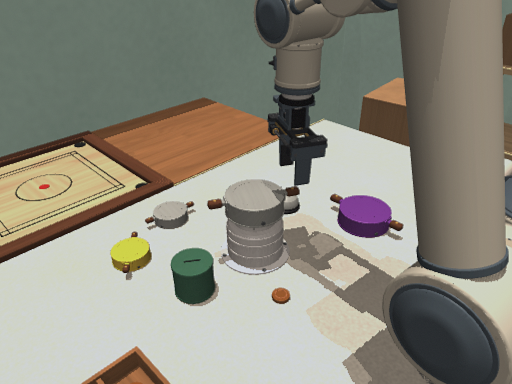

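View pics/top1.png

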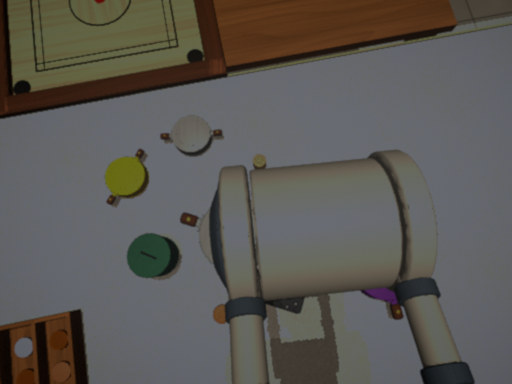

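side1 shows the open fingers, tips near (285–305,165–185), above and astride the right grip at (292,191). In top1 the arm hides that grip. I'll descend while watching force.

Request:
{"op": "step_arm", "data": {
  "targets": [
    [0, 0, 2, 0, 0, 0, 1],
    [0, 0, 2, 0, 0, 0, 1],
    [0, 0, 1, 0, 0, 0, 1],
    [0, 0, 0, 0, 0, 0, 1]
  ]
}}

```text
time: 5.8
tool_pos: [0.4846, 0.0123, 0.1641]
tool_rot: [180.0, -0.0, -118.6]
force: [0.2, 0.2, 0.6]
finger_gap: 0.0913
```

Request:
{"op": "step_arm", "data": {
  "targets": [
    [0, 0, 1.5, 0, 0, 0, 1],
    [0, 0, 1.5, 0, 0, 0, 1],
    [0, 0, 0.6, 0, 0, 0, 1],
    [0, 0, 0, 0, 0, 0, 0.2],
    [0, 0, 0, 0, 0, 0, -0.1]
  ]
}}

```text
time: 6.3
tool_pos: [0.4852, 0.0123, 0.1288]
tool_rot: [-179.9, 0.0, -118.5]
force: [0.3, -0.2, -0.5]
finger_gap: 0.0785
```

```bash
python3 - <<'E'
from h import *
p,d=snap('side','side2'); cv2.imwrite('pics/side2c.png',cv2.resize(p[100:300,160:380,::-1],None,fx=3,fy=3))
o=manip.observe();print(o['time'],o['tool_pos'],o['tool_rot'],o['force'],o['wrist_torque'],o['finger_gap'],o['qpos'])
E
```

```text
6.35 [0.48518451 0.01230208 0.12884639] [-1.79930328e+02  2.97701499e-02 -1.18518114e+02] [-0.172121   -0.02806871 -0.58475586] [ 0.16837555 -0.07139544 -0.01565341] 0.07379227967929451 [-5.60151196e+00  2.36960348e+01  1.02362845e+02  3.59873164e-04
  5.38653548e+01 -1.57083592e+02]
```

View pics/side2c.png

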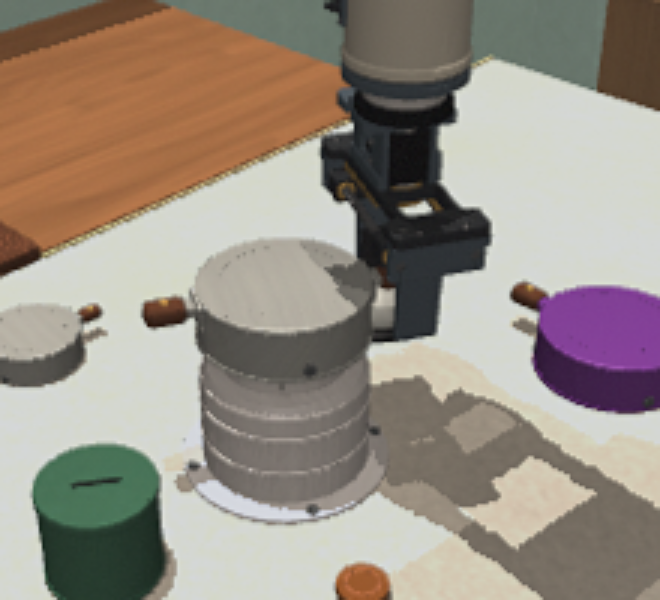

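The crop shows the fingers astride the grip (crop ~(395,290)) with clear space below. Next I narrow the jaws to about 29 mm without clamping.

Request:
{"op": "step_arm", "data": {
  "targets": [
    [0, 0, 0, 0, 0, 0, -0.36],
    [0, 0, 0, 0, 0, 0, -0.36],
    [0, 0, 0, 0, 0, 0, -0.36],
    [0, 0, 0, 0, 0, 0, -0.36],
    [0, 0, 0, 0, 0, 0, -0.36]
  ]
}}

```text
time: 6.85
tool_pos: [0.4846, 0.0123, 0.128]
tool_rot: [-180.0, 0.0, -118.5]
force: [-0.2, -0.1, -0.6]
finger_gap: 0.0341
```

Request:
{"op": "step_arm", "data": {
  "targets": [
    [0, 0, 0, 0, 0, 0, -0.36],
    [0, 0, 0, 0, 0, 0, -0.36],
    [0, 0, 0, 0, 0, 0, -0.36]
  ]
}}

```text
time: 7.15
tool_pos: [0.4846, 0.0124, 0.1279]
tool_rot: [180.0, -0.0, -118.5]
force: [-0.3, 0.4, -0.2]
finger_gap: 0.0292
```

```bash
cat > st.py <<'E'
from h import *
C=np.array([.5292,.0962])
def st():
    o=manip.observe();p=o['tool_pos'];F=o['force'];T=o['wrist_torque']
    r=p[:2]-C;a=np.degrees(np.arctan2(r[1],r[0]));y=o['tool_rot'][2]
    t=np.array([r[1],-r[0]])/np.hypot(*r) # clockwise tangent
    print('t',o['time'],'r %.4f ang %.1f yaw %.1f z %.4f gap %.4f'%(np.hypot(*r),a,y,p[2],o['finger_gap']),'F',F.round(2),'T',T.round(3),'push cw %.2f'%(-F[:2]@t),'radial out %.2f'%(F[:2]@r/np.hypot(*r)),'Mz/.095 %.2f'%((T[2]+r[0]*F[1]-r[1]*F[0])/.095),'q6',o['qpos'][5].round(1))
if __name__=='__main__': st()
E
python3 st.py
```

```text
t 7.15 r 0.0950 ang -118.0 yaw -118.5 z 0.1279 gap 0.0292 F [-0.29  0.36 -0.19] T [ 0.153 -0.048  0.017] push cw -0.42 radial out -0.18 Mz/.095 -0.24 q6 -157.1
```

Request:
{"op": "step_arm", "data": {
  "targets": [
    [-0.01, 0.47, 0, 0, 0, 0.05, -0.36],
    [-0.01, 0.47, 0, 0, 0, 0.05, -0.36],
    [-0.01, 0.47, 0, 0, 0, 0.05, -0.36],
    [-0.01, 0.47, 0, 0, 0, 0.05, -0.36],
    [-0.01, 0.47, 0, 0, 0, 0.05, -0.36]
  ]
}}

```text
time: 7.65
tool_pos: [0.4656, 0.026, 0.128]
tool_rot: [-180.0, 0.0, -133.0]
force: [1.5, -0.9, 0.4]
finger_gap: 0.0293
```

```bash
python3 st.py; python3 - <<'E'
from h import *
p,d=snap('side','side3'); cv2.imwrite('pics/side3c.png',cv2.resize(p[100:300,160:380,::-1],None,fx=3,fy=3))
E
```

```text
t 7.65 r 0.0947 ang -132.2 yaw -133.0 z 0.1280 gap 0.0293 F [ 1.54 -0.91  0.37] T [ 0.104 -0.282  0.022] push cw 1.75 radial out -0.36 Mz/.095 1.98 q6 -141.2
```

View pics/side3c.png

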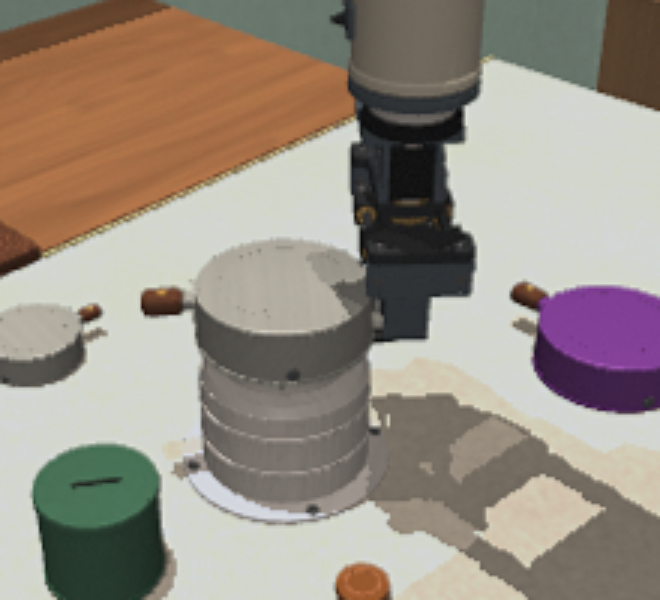

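The lid is turning: the left grip moved and the push is about 1.8 N. I'll continue round.

Request:
{"op": "step_arm", "data": {
  "targets": [
    [-0.01, 0.47, 0, 0, 0, 0.05, -0.36],
    [-0.01, 0.47, 0, 0, 0, 0.05, -0.36],
    [-0.01, 0.47, 0, 0, 0, 0.05, -0.36],
    [-0.01, 0.47, 0, 0, 0, 0.05, -0.36],
    [-0.01, 0.47, 0, 0, 0, 0.05, -0.36]
  ]
}}

```text
time: 8.2
tool_pos: [0.4503, 0.0439, 0.1279]
tool_rot: [-180.0, 0.0, -147.2]
force: [-0.3, 0.2, -0.1]
finger_gap: 0.0289
```

```bash
cat > lz.py <<'E'
from h import *
import sys
n=sys.argv[1]
p,d=snap('side',n)
K,E=cam('side');v,u=np.mgrid[:384,:512];r=np.stack([(u-K[0,2])/K[0,0],(v-K[1,2])/K[1,1],np.ones(u.shape)],-1)*d[...,None]
W=(r-E[:3,3])@E[:3,:3]
m=(np.hypot(W[...,0]-.529,W[...,1]-.096)<.055)&(W[...,2]>.13)&(W[...,2]<.185)
z=W[...,2][m];print('lid top z med %.4f n %d'%(np.median(z),m.sum()))
A=np.c_[W[m][:,:2]-[.529,.096],np.ones(m.sum())];s=abs(z-np.median(z))<.006;print('tilt',np.linalg.lstsq(A[s],z[s],rcond=None)[0].round(4))
hsv=cv2.cvtColor(p,cv2.COLOR_RGB2HSV)
R=np.hypot(W[...,0]-.529,W[...,1]-.096)
b=(hsv[...,0]<20)&(hsv[...,1]>110)&(R>.075)&(R<.118)&(W[...,2]>.12)&(W[...,2]<.19)
nn,l,s2,ce=cv2.connectedComponentsWithStats(b.astype(np.uint8))
for i in range(1,nn):
    if s2[i,4]>25:
        P=W[l==i].mean(0)-[.529,.096,0];print('grip px',ce[i].round(),'area',s2[i,4],'ang %.1f r %.3f zmax %.4f'%(np.degrees(np.arctan2(P[1],P[0])),np.hypot(*P[:2]),np.percentile(W[l==i][:,2],95)))
E
python3 st.py; python3 lz.py side4
```

```text
t 8.2 r 0.0946 ang -146.5 yaw -147.2 z 0.1279 gap 0.0289 F [-0.29  0.2  -0.13] T [ 0.157 -0.075  0.004] push cw -0.33 radial out 0.13 Mz/.095 -0.28 q6 -124.8
lid top z med 0.1609 n 867
tilt [-0.0017 -0.0108  0.1608]
grip px [216. 199.] area 92 ang 38.7 r 0.093 zmax 0.1561
```

The lid has dropped about 16 mm (top 0.177 → 0.161) and sits level. I'll keep turning the same way.

Request:
{"op": "step_arm", "data": {
  "targets": [
    [-0.01, 0.47, 0, 0, 0, 0.05, -0.36],
    [-0.01, 0.47, 0, 0, 0, 0.05, -0.36],
    [-0.01, 0.47, 0, 0, 0, 0.05, -0.36],
    [-0.01, 0.47, 0, 0, 0, 0.05, -0.36]
  ]
}}

```text
time: 8.65
tool_pos: [0.442, 0.0605, 0.128]
tool_rot: [-180.0, 0.0, -158.6]
force: [1.4, -0.3, 0.3]
finger_gap: 0.0291
```

```bash
python3 st.py; python3 lz.py side5
```

```text
t 8.65 r 0.0942 ang -157.8 yaw -158.6 z 0.1280 gap 0.0291 F [ 1.43 -0.35  0.26] T [ 0.086 -0.251  0.001] push cw 0.86 radial out -1.19 Mz/.095 0.87 q6 -111.3
lid top z med 0.1609 n 702
tilt [-0.0064 -0.0086  0.1609]
grip px [217. 196.] area 87 ang 30.9 r 0.095 zmax 0.1560
```

Request:
{"op": "step_arm", "data": {
  "targets": [
    [0.0, 0.47, 0, 0, 0, 0.05, -0.36],
    [0.0, 0.47, 0, 0, 0, 0.05, -0.36],
    [0.0, 0.47, 0, 0, 0, 0.05, -0.36],
    [0.0, 0.47, 0, 0, 0, 0.05, -0.36]
  ]
}}

```text
time: 9.1
tool_pos: [0.4365, 0.0784, 0.128]
tool_rot: [-180.0, 0.0, -170.0]
force: [0.6, -0.2, -0.5]
finger_gap: 0.0292
```

```bash
python3 st.py
```

```text
t 9.1 r 0.0944 ang -169.1 yaw -170.0 z 0.1280 gap 0.0292 F [ 0.63 -0.24 -0.46] T [-0.034 -0.3    0.012] push cw 0.35 radial out -0.58 Mz/.095 0.48 q6 -97.5
```

Request:
{"op": "step_arm", "data": {
  "targets": [
    [0.0, 0.47, 0, 0, 0, 0.05, -0.36],
    [0.0, 0.47, 0, 0, 0, 0.05, -0.36]
  ]
}}

```text
time: 9.3
tool_pos: [0.4352, 0.0877, 0.128]
tool_rot: [-180.0, 0.0, -175.8]
force: [0.8, -0.7, 0.8]
finger_gap: 0.0291
```

```bash
python3 st.py; python3 lz.py side6
```

```text
t 9.3 r 0.0944 ang -174.8 yaw -175.8 z 0.1280 gap 0.0291 F [ 0.85 -0.73  0.84] T [-0.108 -0.276 -0.014] push cw 0.80 radial out -0.78 Mz/.095 0.65 q6 -90.5
lid top z med 0.1607 n 365
tilt [-0.003  -0.0035  0.1607]
grip px [222. 190.] area 71 ang 14.5 r 0.093 zmax 0.1566
grip px [291. 218.] area 49 ang -175.2 r 0.108 zmax 0.1562
```

Request:
{"op": "step_arm", "data": {
  "targets": [
    [0.0, 0.47, 0, 0, 0, 0.05, -0.36],
    [0.0, 0.47, 0, 0, 0, 0.05, -0.36]
  ]
}}

```text
time: 9.55
tool_pos: [0.4346, 0.097, 0.1279]
tool_rot: [-180.0, 0.0, 178.5]
force: [1.2, -1.4, 0.5]
finger_gap: 0.0292
```

```bash
python3 st.py
```

```text
t 9.55 r 0.0946 ang 179.5 yaw 178.5 z 0.1279 gap 0.0292 F [ 1.22 -1.35  0.49] T [-0.057 -0.287  0.015] push cw 1.34 radial out -1.23 Mz/.095 1.49 q6 -83.6
```

Request:
{"op": "step_arm", "data": {
  "targets": [
    [0.0, 0.47, 0, 0, 0, 0.05, -0.36],
    [0.0, 0.47, 0, 0, 0, 0.05, -0.36]
  ]
}}

```text
time: 9.75
tool_pos: [0.4351, 0.1064, 0.1279]
tool_rot: [-180.0, 0.0, 172.8]
force: [0.3, -1.8, -0.0]
finger_gap: 0.0294
```

```bash
python3 st.py
```

```text
t 9.75 r 0.0947 ang 173.8 yaw 172.8 z 0.1279 gap 0.0294 F [ 0.34 -1.8  -0.04] T [-0.074 -0.246  0.003] push cw 1.75 radial out -0.53 Mz/.095 1.78 q6 -76.7
```

Request:
{"op": "step_arm", "data": {
  "targets": [
    [0.0, 0.47, 0, 0, 0, 0.05, -0.36],
    [0.0, 0.47, 0, 0, 0, 0.05, -0.36]
  ]
}}

```text
time: 9.95
tool_pos: [0.4365, 0.1157, 0.1279]
tool_rot: [-180.0, 0.0, 167.1]
force: [-0.1, -1.2, -0.6]
finger_gap: 0.0287
```

```bash
python3 st.py
```

```text
t 9.95 r 0.0947 ang 168.1 yaw 167.1 z 0.1279 gap 0.0287 F [-0.08 -1.21 -0.57] T [-0.113 -0.258 -0.024] push cw 1.21 radial out -0.17 Mz/.095 0.95 q6 -69.8
```

Request:
{"op": "step_arm", "data": {
  "targets": [
    [0.0, 0.47, 0, 0, 0, 0.05, -0.36],
    [0.0, 0.47, 0, 0, 0, 0.05, -0.36]
  ]
}}

```text
time: 10.15
tool_pos: [0.4388, 0.1248, 0.1279]
tool_rot: [-180.0, 0.0, 161.4]
force: [0.5, -0.9, 1.0]
finger_gap: 0.0292
```

```bash
python3 st.py
```

```text
t 10.15 r 0.0948 ang 162.4 yaw 161.4 z 0.1279 gap 0.0292 F [ 0.53 -0.94  1.03] T [-0.139 -0.212  0.056] push cw 0.74 radial out -0.79 Mz/.095 1.33 q6 -63.0
```

Request:
{"op": "step_arm", "data": {
  "targets": [
    [-0.01, 0.47, 0, 0, 0, 0.05, -0.36],
    [-0.01, 0.47, 0, 0, 0, 0.05, -0.36]
  ]
}}

```text
time: 10.35
tool_pos: [0.4421, 0.1335, 0.1279]
tool_rot: [-180.0, -0.0, 155.6]
force: [0.4, -0.2, 0.6]
finger_gap: 0.0292
```

```bash
python3 st.py; python3 lz.py side7
```

```text
t 10.35 r 0.0947 ang 156.8 yaw 155.6 z 0.1279 gap 0.0292 F [ 0.45 -0.22  0.56] T [-0.08  -0.084  0.09 ] push cw 0.03 radial out -0.50 Mz/.095 0.97 q6 -56.2
lid top z med 0.1606 n 77
tilt [ 0.0199 -0.0011  0.1609]
grip px [272. 225.] area 107 ang 156.5 r 0.104 zmax 0.1564
```

Request:
{"op": "step_arm", "data": {
  "targets": [
    [-0.01, 0.47, 0, 0, 0, 0.05, -0.36],
    [-0.01, 0.47, 0, 0, 0, 0.05, -0.36]
  ]
}}

```text
time: 10.6
tool_pos: [0.4463, 0.1418, 0.1279]
tool_rot: [-180.0, -0.0, 149.9]
force: [0.8, -0.4, 0.5]
finger_gap: 0.0291
```

```bash
python3 st.py
```

```text
t 10.6 r 0.0946 ang 151.2 yaw 149.9 z 0.1279 gap 0.0291 F [ 0.8  -0.44  0.5 ] T [-0.089 -0.103 -0.02 ] push cw 0.00 radial out -0.91 Mz/.095 -0.20 q6 -49.6
```

Request:
{"op": "step_arm", "data": {
  "targets": [
    [-0.01, 0.47, 0, 0, 0, 0.05, -0.36],
    [-0.01, 0.47, 0, 0, 0, 0.05, -0.36]
  ]
}}

```text
time: 10.8
tool_pos: [0.4513, 0.1497, 0.1278]
tool_rot: [-180.0, -0.0, 144.2]
force: [-0.9, -0.7, -0.6]
finger_gap: 0.0295
```

```bash
python3 st.py
```

```text
t 10.8 r 0.0945 ang 145.5 yaw 144.2 z 0.1278 gap 0.0295 F [-0.86 -0.67 -0.61] T [-0.188  0.023 -0.039] push cw 1.04 radial out 0.33 Mz/.095 0.63 q6 -43.0
```

Request:
{"op": "step_arm", "data": {
  "targets": [
    [0, 0.38, 0, 0, 0, 0.03, -0.36],
    [0, 0.38, 0, 0, 0, 0.04, -0.36]
  ]
}}

```text
time: 11.0
tool_pos: [0.4556, 0.1556, 0.1277]
tool_rot: [-179.9, -0.0, 140.2]
force: [-2.3, -2.9, -1.8]
finger_gap: 0.0292
```

```bash
python3 st.py;python3 lz.py side8
```

```text
t 11.0 r 0.0946 ang 141.1 yaw 140.2 z 0.1277 gap 0.0292 F [-2.33 -2.89 -1.77] T [-0.398  0.06   0.042] push cw 3.71 radial out -0.01 Mz/.095 4.13 q6 -38.5
lid top z med 0.1603 n 159
tilt [ 0.0267 -0.0592  0.1619]
grip px [260. 227.] area 111 ang 141.9 r 0.104 zmax 0.1559
```

Request:
{"op": "step_arm", "data": {
  "targets": [
    [0, 0.38, 0, 0, 0, 0.04, -0.36],
    [0, 0.38, 0, 0, 0, 0.04, -0.36]
  ]
}}

```text
time: 11.25
tool_pos: [0.4604, 0.1611, 0.1276]
tool_rot: [-179.9, -0.0, 135.6]
force: [-2.2, -4.9, -3.0]
finger_gap: 0.0291
```

```bash
python3 st.py
```

```text
t 11.25 r 0.0946 ang 136.7 yaw 135.6 z 0.1276 gap 0.0291 F [-2.25 -4.93 -2.95] T [-0.8    0.209  0.041] push cw 5.13 radial out -1.75 Mz/.095 5.53 q6 -33.3
```

The ramps are biting: 4 → 5.3 N. I'll use smaller steps now.

Request:
{"op": "step_arm", "data": {
  "targets": [
    [0, 0.28, 0, 0, 0, 0.03, -0.36],
    [0, 0.28, 0, 0, 0, 0.03, -0.36]
  ]
}}

```text
time: 11.45
tool_pos: [0.464, 0.1648, 0.1274]
tool_rot: [-179.9, -0.0, 132.2]
force: [-2.7, -5.9, -5.4]
finger_gap: 0.0291
```

```bash
python3 st.py
```

```text
t 11.45 r 0.0947 ang 133.5 yaw 132.2 z 0.1274 gap 0.0291 F [-2.7  -5.87 -5.4 ] T [-1.056  0.257  0.146] push cw 6.00 radial out -2.40 Mz/.095 7.51 q6 -29.6
```

Request:
{"op": "step_arm", "data": {
  "targets": [
    [0, 0.28, 0, 0, 0, 0.03, -0.36],
    [0, 0, 0, 0, 0, 0, -0.36]
  ]
}}

```text
time: 11.65
tool_pos: [0.4666, 0.1672, 0.1276]
tool_rot: [-179.9, -0.0, 130.5]
force: [-2.4, -1.5, -2.2]
finger_gap: 0.0289
```

```bash
python3 st.py
```

```text
t 11.65 r 0.0946 ang 131.4 yaw 130.5 z 0.1276 gap 0.0289 F [-2.43 -1.49 -2.17] T [-0.19   0.111  0.043] push cw 2.80 radial out 0.49 Mz/.095 3.24 q6 -27.7
```

Request:
{"op": "step_arm", "data": {
  "targets": [
    [0, 0.19, 0, 0, 0, 0.02, -0.36],
    [0, 0.19, 0, 0, 0, 0.02, -0.36]
  ]
}}

```text
time: 11.85
tool_pos: [0.4689, 0.1691, 0.1275]
tool_rot: [-179.9, -0.0, 128.2]
force: [-3.7, -7.9, -4.5]
finger_gap: 0.0292
```

```bash
python3 st.py
```

```text
t 11.85 r 0.0946 ang 129.6 yaw 128.2 z 0.1275 gap 0.0292 F [-3.66 -7.87 -4.52] T [-1.334  0.479  0.169] push cw 7.83 radial out -3.74 Mz/.095 9.58 q6 -25.1
```

Request:
{"op": "step_arm", "data": {
  "targets": [
    [0, 0.19, 0, 0, 0, 0.02, -0.36]
  ]
}}

```text
time: 11.95
tool_pos: [0.4703, 0.1702, 0.1275]
tool_rot: [-179.8, -0.0, 127.0]
force: [-4.0, -8.7, -4.4]
finger_gap: 0.0291
```

```bash
python3 st.py
```

```text
t 11.95 r 0.0946 ang 128.5 yaw 127.0 z 0.1275 gap 0.0291 F [-4.03 -8.75 -4.36] T [-1.477  0.549  0.146] push cw 8.60 radial out -4.34 Mz/.095 10.10 q6 -23.9
```

Request:
{"op": "step_arm", "data": {
  "targets": [
    [0, 0.1, 0, 0, 0, 0.01, -0.36]
  ]
}}

```text
time: 12.05
tool_pos: [0.4711, 0.1708, 0.1274]
tool_rot: [-179.8, -0.0, 126.4]
force: [-5.3, -8.6, -3.8]
finger_gap: 0.0292
```

```bash
python3 st.py
```

```text
t 12.05 r 0.0946 ang 127.9 yaw 126.4 z 0.1274 gap 0.0292 F [-5.33 -8.57 -3.76] T [-1.406  0.5    0.181] push cw 9.47 radial out -3.49 Mz/.095 11.34 q6 -23.3
```

The torque-equivalent push is about 10–11 N at the 95 mm grip radius (9.5 N raw, with contact near the outer end), rising about 3 N per 0.1 rad from the bite. That is firm, so I stop, back off slightly and open.

Request:
{"op": "step_arm", "data": {
  "targets": [
    [0, -0.3, 0, 0, 0, 0, 0],
    [0, 0, 0, 0, 0, 0, 0.4],
    [0, 0, 0, 0, 0, 0, 0.7],
    [0, 0, 0, 0, 0, 0, 1],
    [0, 0, 0, 0, 0, 0, 1]
  ]
}}

```text
time: 12.55
tool_pos: [0.47, 0.1701, 0.128]
tool_rot: [180.0, 0.0, 126.3]
force: [0.4, -0.1, 0.1]
finger_gap: 0.0661
```

```bash
python3 st.py;python3 lz.py side9
```

```text
t 12.55 r 0.0947 ang 128.7 yaw 126.3 z 0.1280 gap 0.0661 F [ 0.45 -0.08  0.13] T [ 0.013 -0.12  -0.003] push cw -0.30 radial out -0.34 Mz/.095 -0.33 q6 -23.3
lid top z med 0.1593 n 240
tilt [ 0.0403 -0.0396  0.1607]
grip px [250. 227.] area 103 ang 129.6 r 0.105 zmax 0.1544
```

Request:
{"op": "step_arm", "data": {
  "targets": [
    [0, 0, 0, 0, 0, 0, 1],
    [0, 0, 0, 0, 0, 0, 1],
    [0, 0, 0, 0, 0, 0, 1],
    [0, 0, -1, 0, 0, 0, 1],
    [0, 0, -2, 0, 0, 0, 1]
  ]
}}

```text
time: 13.1
tool_pos: [0.469, 0.1698, 0.1578]
tool_rot: [-179.9, -0.1, 126.3]
force: [-0.2, 0.2, -0.4]
finger_gap: 0.0913
```

Request:
{"op": "step_arm", "data": {
  "targets": [
    [0, 0, -3, 0, 0, 0, 1],
    [0, 0, -3, 0, 0, 0, 1],
    [0, 0, -3, 0, 0, 0, 1],
    [0, 0, -2, 0, 0, 0, 1],
    [0, 0, 0, 0, 0, 0, 1]
  ]
}}

```text
time: 13.6
tool_pos: [0.4711, 0.1703, 0.2713]
tool_rot: [179.7, 0.1, 126.3]
force: [-0.4, -0.4, -0.7]
finger_gap: 0.0911
```

```bash
python3 st.py;python3 lz.py side10; python3 -c "
from h import *
snap('top','top2')"
```

```text
t 13.6 r 0.0942 ang 128.1 yaw 126.3 z 0.2713 gap 0.0911 F [-0.43 -0.44 -0.72] T [ 0.001 -0.135  0.046] push cw 0.61 radial out -0.08 Mz/.095 1.09 q6 -23.3
lid top z med 0.1593 n 927
tilt [0.0105 0.0024 0.1591]
grip px [256. 182.] area 44 ang -46.5 r 0.087 zmax 0.1553
grip px [250. 227.] area 101 ang 129.5 r 0.105 zmax 0.1548
```

View pics/side10.png

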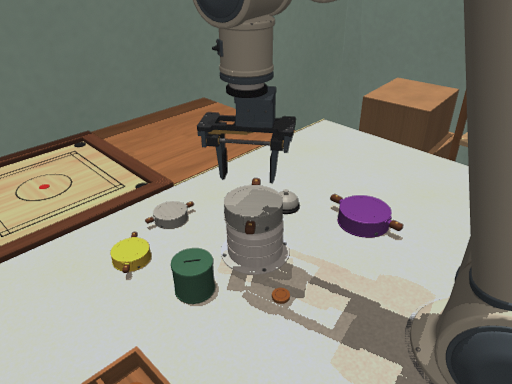

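View pics/top2.png

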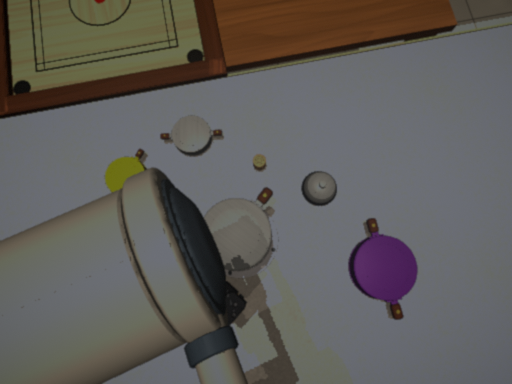

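The lid is level and drawn down (top 0.1609 → 0.1593). Its grips are at (256,182) and (250,227) in the side view. The bell (287,200), tin (193,275), striker (281,296) and men stack (259,161, top view) are where they were. The hand is clear, so I'm handing in.

```bash
python3 -c "
from h import *
print(manip.finish_job())"
```

```text
the job is handed in; nothing more can be done
None
```

The lid is on and tightened, and I handed the job in at about 14 s of the 61 s allowed. No verdict was reported.

- **How I turned it:** I caged one grip of the large silver lid loosely between the jaws and turned it clockwise. It dropped about 16 mm through the gaps, then went round with under 2 N until the ramps bit.
- **Tightness:** I stopped when the push was about 10–11 N at the 95 mm grip radius, worked out from the wrist torque. The direct tangential force read 9.5 N, because the pad was bearing near the grip's outer end. Both are inside the 8–12 N band. I did not push again afterwards to confirm it.
- **Readings that disagreed:** the force fell to about 3 N in one brief pause, so I relied on readings taken while turning. The side camera's grip angles also differed from the tool's angle by up to about 11°, because only part of a grip could be seen.
- **Last checks:** the lid is level and has drawn down about 1.6 mm on the ramps. The hand is open and about 11 cm above the lid, and the force reads near zero. By eye in the last pictures, the bell, tin, men and striker have not moved.

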